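# Fan out glass sample tiles in the sample tray

## Task

Lay the three amber glass tiles in the wooden sample tray as an overlapping fan: the longest first, leaning square on the plywood ramp with its low end up against the uphill side of the first batten, then the middle one leaning on it with its low end at the second batten, then the shortest leaning on the middle one at the third. Lay each tile down gently, without letting it drop, and do not disturb the pot, the spool, the nail box or the hammer.

Things in the scene. Friction and masses are not known exactly. Their poses are not given: they have to be found in the camera images.
- tray: wooden sample tray, fixed, 203 mm long (x -115 to +88 mm), 82 mm wide. Origin at bench level on its centre line, under the uphill face of the first batten; x points downhill from ramp to open low end, y across, z up. Floor top at z = 8 mm. Side rails 70 mm apart inside, 6 mm thick, tops at z = 13 mm. Plywood backboard 155 mm high from x = -115 to -105 mm.
- ramp (a point): centre of the face of the plywood ramp (tray x -46.2, z 33 mm); axes as the tray's. The face is 70 mm long (down the slope) x 64 mm wide and slopes 30 degrees, rising towards the backboard; its plane meets the tray's floor top at tray x = -2.9 mm.
- lamp (a point): middle of the lower front edge of an aluminium lamp bar on the backboard (tray x -68, z 114 mm); axes as the tray's. The bar is 37 mm deep (back from here), 36 mm high (up from here), 90 mm wide, and overhangs the top of the ramp: a tool pointing straight down over the longest tile's place would hit it.
- batten1 (a point): foot of the uphill face of batten 1 (a bar 5 mm high, 6 mm thick, right across the tray), on the tray's floor at mid width, tray x = 0, z = 8 mm; axes as the tray's. The longest tile's low end goes uphill of it; in the finished fan that tile slopes about 30.0 degrees, low end on the floor, centre at tray x -44, z 36 mm.
- batten2 (a point): foot of the uphill face of batten 2 (a bar 5 mm high, 6 mm thick, right across the tray), on the tray's floor at mid width, tray x = 26, z = 8 mm; axes as the tray's. The middle tile's low end goes uphill of it; in the finished fan that tile slopes about 26.5 degrees, low end on the floor, centre at tray x -12, z 30 mm.
- batten3 (a point): foot of the uphill face of batten 3 (a bar 5 mm high, 6 mm thick, right across the tray), on the tray's floor at mid width, tray x = 52, z = 8 mm; axes as the tray's. The shortest tile's low end goes uphill of it; in the finished fan that tile slopes about 23.3 degrees, low end on the floor, centre at tray x 20, z 25 mm.
- long_tile_mid (a point): the longest amber fused-glass tile: rectangular slab 100 x 56 x 8 mm, about 0.11 kg, flat on the bench at the start. The point is its centre (half-way up); x runs along its 100 mm length, y across its 56 mm width, z is normal to its face. The three tiles differ only in length. Either end may be the low one, either face up.
- middle_tile_mid (a point): the middle amber fused-glass tile: rectangular slab 84 x 56 x 8 mm, about 0.09 kg, flat on the bench at the start. The point is its centre (half-way up); x runs along its 84 mm length, y across its 56 mm width, z is normal to its face. The three tiles differ only in length. Either end may be the low one, either face up.
- short_tile_mid (a point): the shortest amber fused-glass tile: rectangular slab 68 x 56 x 8 mm, about 0.08 kg, flat on the bench at the start. The point is its centre (half-way up); x runs along its 68 mm length, y across its 56 mm width, z is normal to its face. The three tiles differ only in length. Either end may be the low one, either face up.
- pot: white plastic flux pot, 60 mm across, 80 mm high, with a brush handle standing up from its lid to 170 mm; origin at the centre of its underside; a bystander, 0.35 kg
- spool: steel-grey solder spool, 56 mm across, 46 mm high, standing on end; origin at the centre of its underside; a bystander
- nailbox: small open cardboard box of nails, 70 x 90 x 30 mm; origin at the centre of its underside; a bystander
- hammer: hammer lying at the far side of the bench, 240 mm long, handle to its -x; a bystander

How it is judged:
On the way, in this order (a step that is already met when the one before it is completed fails the run):
1. the longest tile leans on the ramp at the first batten, let go (x of long_tile_mid in the frame of tray between -0.0522 and -0.0362 m and y of long_tile_mid in the frame of tray between -0.01 and 0.01 m and z of long_tile_mid in the frame of tray between 0.0295 and 0.0435 m and angle between the x axis of long_tile_mid and the x axis of tray, either way round between 0.4236 and 0.6236 rad and angle between the y axis of long_tile_mid and the y axis of tray, either way round below 0.12 rad and contact force between long_tile and tray above 0.03 N and contact force between long_tile and the fingers below 0.05 N and linear speed of long_tile below 0.01 m/s), for 0.2 s.
2. the middle tile leans on the longest at the second batten, let go (x of middle_tile_mid in the frame of tray between -0.0203 and -0.0043 m and y of middle_tile_mid in the frame of tray between -0.01 and 0.01 m and z of middle_tile_mid in the frame of tray between 0.0233 and 0.0373 m and angle between the x axis of middle_tile_mid and the x axis of tray, either way round between 0.3617 and 0.5617 rad and angle between the y axis of middle_tile_mid and the y axis of tray, either way round below 0.12 rad and contact force between middle_tile and long_tile above 0.03 N and contact force between middle_tile and tray above 0.03 N and contact force between middle_tile and the fingers below 0.05 N and linear speed of middle_tile below 0.01 m/s), for 0.2 s.
3. the shortest tile leans on the middle one at the third batten, let go (x of short_tile_mid in the frame of tray between 0.0122 and 0.0282 m and y of short_tile_mid in the frame of tray between -0.01 and 0.01 m and z of short_tile_mid in the frame of tray between 0.0181 and 0.0321 m and angle between the x axis of short_tile_mid and the x axis of tray, either way round between 0.3068 and 0.5068 rad and angle between the y axis of short_tile_mid and the y axis of tray, either way round below 0.12 rad and contact force between short_tile and middle_tile above 0.03 N and contact force between short_tile and tray above 0.03 N and contact force between short_tile and the fingers below 0.05 N and linear speed of short_tile below 0.01 m/s), for 0.2 s.
At the end, for the whole second after the job is handed in: Tiles let go, at rest, fanned longest, middle, shortest at battens 1, 2, 3; each touches the tray and the tile behind; centres within 8 mm along, 10 mm across and 7 mm in height of their places, slopes within 6 degrees, square to the tray within 7 degrees (all of step 1 and all of step 2 and all of step 3).
It fails at once if the pot, spool, nail box or hammer is moved more than 20 mm (distance of any of pot, spool, nailbox, hammer from where it was at the start of the episode above 0.02 m).
It fails at once if a tile falls: it moves faster than 0.4 m/s while the fingers do not touch it (a fall of about 8 mm) ((linear speed of long_tile above 0.4 m/s and contact force between long_tile and the fingers below 0.05 N) or (linear speed of middle_tile above 0.4 m/s and contact force between middle_tile and the fingers below 0.05 N) or (linear speed of short_tile above 0.4 m/s and contact force between short_tile and the fingers below 0.05 N)).
It fails at once if a tile is knocked or pressed hard: over 60 N against the tray or another tile (contact force between any of long_tile, middle_tile, short_tile and tray above 60 N or contact force between long_tile and middle_tile above 60 N or contact force between any of long_tile, middle_tile and short_tile above 60 N).
It also fails if it takes over 72 s, if anything falls off the work surface, if the arm or the gripper's body presses on something with over 40 N, if the wrist force passes 120 N, or if a joint passes its speed limit or range.

## Robot

A 6-joint arm with a two-finger parallel gripper is mounted at the origin on the work surface. World frame = base frame: x ahead of the robot, y to its left, z up, the work surface at z = 0. Lengths are in m, angles in rad, forces in N, time in s.
With the tool pointing down it reaches from about 0.4 to 0.825 m from the base axis. Payload 7 kg.
Tool frame: the origin (TCP) lies on the centre line of the jaws, within the pads' length; the fingertips stand 25 mm ahead of it and the grasp point (between the pads) lies 6 mm ahead of it; z points along the fingers, x is the direction in which the jaws open and shut, and the axes are right-handed (so a half turn about z gives the same grasp; the last joint's range is limited). The gripper opens to 88 mm and grips with 3 to 60 N. Pads are 19 mm wide; open, the fingers measure 130 mm over their backs; the gripper's body (78 mm by 193 mm) begins 47 mm behind the grasp point.
Start: joints at [1.489, 0.359, 0.012, 0, -1.224, -0.288], TCP at [0.244, 0.629, 0.252] pointing down, gripper open.
Joint ranges: [-3.07, 3.07], [-1.43, 2.12], [-1.02, 1.25], [-3.03, 1.67], [-3.05, -0], [-3.03, 3.03]. Speed limits (rad/s): [2.39, 2.39, 3.01, 3.14, 3.14, 3.14].

## Interface

Orientations are given as [roll, pitch, yaw] about the fixed x, y, z axes, in that order (R = Rz(yaw) Ry(pitch) Rx(roll)).
In Python, from station import arm, optics, finder gives the robot as it stands. The module is installed in compiled form; this text tells all that it offers.
- The arm moves only by the tool apply_moves, never from a script. Its argument "increments" is one flat list of numbers, 6 for each row, row after row: the shift along the world's x, y, z in m, then the turn, a rotation vector about the world's x, y, z in rad. In form: [tx, ty, tz, rx, ry, rz, tx, ty, tz, rx, ry, rz, ...]. A call has 1 to 20 rows; each row shifts and turns the pose as measured when the row begins; what a row does not reach is not made up. A row lasts 1/12 s, in which the tool goes at most 41.7 mm and 7.16 degrees, less where a joint would pass 70% of its speed; a pose out of reach is approached as far as the arm can. A call with a gripper value outside its range is refused whole. "hand" is the closure, from 0 (fully open) to 1 (shut), set as the call begins (left out, the last holds). The fingers move at their own pace and stop on an object; "force" is the grip in N (left out, the last holds). Time passes only in rows, so rows that do not move let the fingers close. It gives the time, the measured TCP pose, the force and the opening at its end, in the units of the state.
- arm.get_state(): the state, without advancing time (a new reading comes with each control period).
- optics.grab_frame(name): name is "scene" or "side" or "wrist"; returns the picture (420x560x3 uint8, red, green, blue); there is no depth.
- optics.camera_model(name): a dict with "fx", "fy", "cx", "cy" (pixels), "dist_coeffs" ([k1, k2, p1, p2, k3] as OpenCV has them; the pictures are not rectified), "world_to_cam" (4x4, takes a point from world to camera coordinates); the wrist camera has in their place "T_tool_cam" (4x4, takes a point from camera to tool coordinates, whose origin is the TCP and whose axes are the tool frame's). Camera axes: x right, y up, looking along -z (the intrinsics and any distortion apply to the point x, -y, -z); pixel columns grow to the right and rows downward; lengths in m; the calibration is good to about 2 mm. A picture is of the moment at which its call begins: read the wrist's pose just before it. camera_model takes no time and is no camera call.
- arm.job_done(): hands the job in, once; it reports no verdict.
Trained networks look in the newest picture that a camera, given by its name, has taken for a name from the list of things; names that differ only in an ending like _2 or _b are one class to them, and where a whole thing is asked for, a point or a joint stands for the part that bears it (a point fixed in the world has none). Each returns a list of dicts, best first, with "conf" (0 to 1); they miss things now and then, are a little off and sometimes report something else, mostly with a low value. They report only what shows in the picture. A call takes as long as a camera call.
- finder.find_in(camera, name): "box" ([left, top, right, bottom] in pixels, round what is visible of it).
- finder.landmark_of(camera, name): "point" ([column, row] in pixels: a listed point, or the origin of a listed thing).
The state is a dict: "t": time; "q": joint angles; "qd": joint speeds; "joint_efforts": joint torques, N m; "eef_pos": TCP position; "ee_rot": TCP orientation; "force": force on the tool from outside, world axes, zero at the start; "moment": the same for the moment, N m; "width": finger opening in m.
Only numpy, scipy, OpenCV 4.12 (cv2) and the standard library are available. Lean on these libraries where they do the work, as an engineer would, in place of code of your own. Each camera call takes 0.05 s, during which the arm holds its last target. There are 200 camera calls.

## Working session

There is one attempt and no reset: what is moved stays moved. The work goes in short steps, Python scripts to look and compute and a tool call to move; the robot and the scene stay as the last step left them, time stands still between calls to the robot, and variables do not carry over. Pictures are saved under pics/ and viewed, about 8 in all and at most 12, crops included, and the job is handed in when it is done.

Besides the shell and the picture viewer there is one more tool, called after ">>>" as name(argument=value, ...) on one line, values as JSON. apply_moves: Moves the arm, as the interface text tells. Its arguments: {"type":"object","properties":{"increments":{"type":"array"},"hand":{"type":"number"},"force":{"type":"number"}},"required":["increments"]}

```bash
mkdir -p pics; ls; cat > h.py <<'E'
import numpy as np, cv2
from scipy.spatial.transform import Rotation as Ro
from station import arm, optics, finder
def T_wc(name, st=None):
    """camera->world 4x4, K, d"""
    m=optics.camera_model(name)
    K=np.array([[m['fx'],0,m['cx']],[0,m['fy'],m['cy']],[0,0,1.]]); d=np.array(m['dist_coeffs'],float)
    if name=='wrist':
        T=np.eye(4); T[:3,:3]=Ro.from_euler('xyz',st['ee_rot']).as_matrix(); T[:3,3]=st['eef_pos']
        return T@np.array(m['T_tool_cam']),K,d
    return np.linalg.inv(np.array(m['world_to_cam'])),K,d
def ray(px,C):
    T,K,d=C
    p=cv2.undistortPoints(np.array(px,float).reshape(-1,1,2),K,d).reshape(-1,2)
    v=np.c_[p[:,0],-p[:,1],-np.ones(len(p))]@T[:3,:3].T
    return T[:3,3],v
def onz(px,z,C):
    o,v=ray(px,C); return o+v*((z-o[2])/v[:,2])[:,None]
def proj(P,C):
    T,K,d=C; P=np.atleast_2d(P); c=(P-T[:3,3])@T[:3,:3]
    return cv2.projectPoints(c*[1,-1,-1],np.zeros(3),np.zeros(3),K,d)[0].reshape(-1,2)
E
python3 - <<'E'
from h import *
st=arm.get_state(); print({k:np.round(v,3).tolist() for k,v in st.items()})
ims=[]
Z=dict(long_tile_mid=.004,middle_tile_mid=.004,short_tile_mid=.004,batten1=.008,batten2=.008,batten3=.008,ramp=.033,lamp=.114,tray=0,pot=0,spool=0,nailbox=0,hammer=.01)
for c in ('scene','side'):
    st=arm.get_state(); im=optics.grab_frame(c); C=T_wc(c,st); cv2.imwrite(f'pics/{c}0.png',im[:,:,::-1])
    print(c,C[0][:3,3].round(3))
    for n,z in Z.items():
        for r in finder.landmark_of(c,n)[:2]:
            print(n,np.round(r['conf'],2),np.round(r['point'],1),onz(r['point'],z,C)[0].round(4))
print(arm.get_state()['t'])
E
```

```text
pics
{'t': 0.0, 'q': [1.489, 0.359, 0.011, -0.0, -1.224, -0.288], 'qd': [0.001, -0.001, 0.0, -0.001, 0.001, -0.0], 'joint_efforts': [0.0, -58.271, 29.305, 6.997, 0.007, -0.0], 'eef_pos': [0.244, 0.629, 0.251], 'ee_rot': [-3.141, -0.002, -1.941], 'force': [0.405, -0.228, 0.633], 'moment': [-0.028, 0.007, 0.015], 'width': 0.088}
scene [ 1.446 -0.261  1.028]
middle_tile_mid 0.63 [174.  221.7] [ 0.4845 -0.3278  0.004 ]
short_tile_mid 0.58 [252.1 248.1] [ 0.6176 -0.1414  0.004 ]
batten1 0.81 [363.1 208.3] [0.5486 0.1773 0.008 ]
batten1 0.58 [357.2 209.9] [0.5509 0.1598 0.008 ]
batten2 0.81 [363.1 208.3] [0.5486 0.1773 0.008 ]
batten2 0.58 [357.2 209.9] [0.5509 0.1598 0.008 ]
batten3 0.81 [363.1 208.3] [0.5486 0.1773 0.008 ]
batten3 0.58 [357.2 209.9] [0.5509 0.1598 0.008 ]
ramp 0.78 [385.1 198.3] [0.5479 0.2367 0.033 ]
ramp 0.15 [346.8 211.5] [0.5725 0.1209 0.033 ]
lamp 0.84 [393.5 169.6] [0.5259 0.255  0.114 ]
tray 0.79 [365.3 211. ] [0.5525 0.1833 0.    ]
pot 0.7 [221.8 205.9] [ 0.45   -0.1949  0.    ]
spool 0.83 [201.9 256.3] [ 0.6135 -0.2691  0.    ]
nailbox 0.72 [157.2 266.5] [ 0.621
[... 528 characters left out ...]
0.1633 0.008 ]
batten2 0.86 [261.3 199.1] [0.5718 0.1167 0.008 ]
batten2 0.63 [253.6 190.3] [0.5514 0.1633 0.008 ]
batten3 0.86 [261.3 199.1] [0.5718 0.1167 0.008 ]
batten3 0.63 [253.6 190.3] [0.5514 0.1633 0.008 ]
ramp 0.71 [248.2 169.1] [0.5374 0.2416 0.033 ]
ramp 0.69 [253.2 188.6] [0.5503 0.1324 0.033 ]
lamp 0.69 [247.  139.8] [0.5364 0.2706 0.114 ]
tray 0.83 [250.5 190.8] [0.5425 0.1738 0.    ]
pot 0.89 [217.2 282.9] [ 0.465 -0.202  0.   ]
pot 0.22 [250.6 193.5] [0.5426 0.1594 0.    ]
spool 0.58 [293.6 300.6] [ 0.628  -0.2641  0.    ]
nailbox 0.96 [304.1 346.5] [ 0.6374 -0.3848  0.    ]
hammer 0.62 [336.9 209.6] [0.7715 0.0527 0.01  ]
hammer 0.28 [254.2 188.2] [0.5533 0.1713 0.01  ]
1.4
```

```bash
python3 - <<'E'
import cv2,numpy as np
a=cv2.imread('pics/scene0.png')[140:320,130:430]; b=cv2.imread('pics/side0.png')[110:390,170:370]
cv2.imwrite('pics/a0.png',cv2.resize(a,(800,480),interpolation=3)); cv2.imwrite('pics/b0.png',cv2.resize(b,(428,600),interpolation=3))
E
```

```text
(no output)
```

View pics/a0.png

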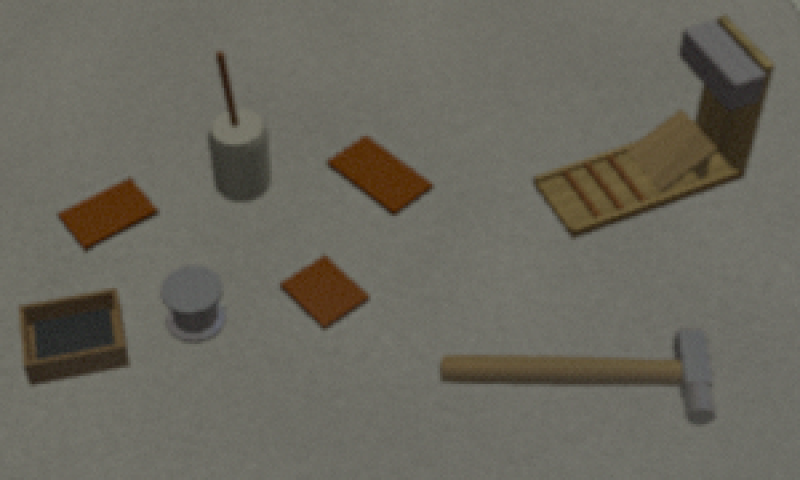

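View pics/b0.png

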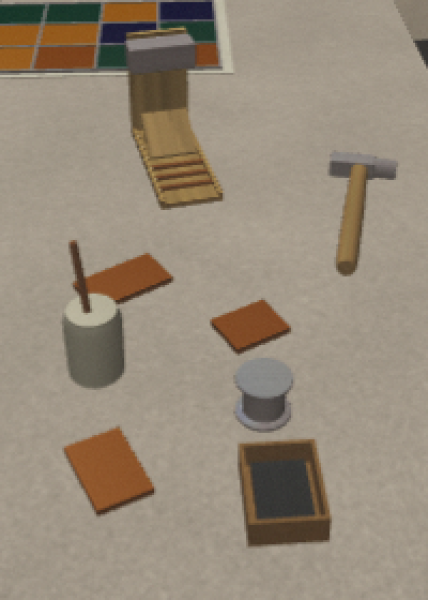

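The scene picture shows the long tile by (380,175), the short by (325,290), the middle by (108,213), and the tray at right with ramp and lamp facing away from the pot. The side picture agrees with this. Next I segment the tiles and fit the tray.

```bash
cat >> h.py <<'E'
def tiles(im,C,z=.008,amin=60):
    """amber blobs -> rect on plane z: centre, sizes, yaw of long axis"""
    hsv=cv2.cvtColor(im,cv2.COLOR_RGB2HSV)
    m=((hsv[:,:,0]<16)&(hsv[:,:,1]>150)&(hsv[:,:,2]>60)).astype(np.uint8)
    m=cv2.morphologyEx(m,cv2.MORPH_OPEN,np.ones((3,3),np.uint8)); out=[]
    for c in cv2.findContours(m,cv2.RETR_EXTERNAL,cv2.CHAIN_APPROX_NONE)[0]:
        if cv2.contourArea(c)<amin: continue
        p=onz(c.reshape(-1,2),z,C)[:,:2]
        (cx,cy),(w,h),a=cv2.minAreaRect((p*1000).astype(np.float32))
        if w<h: w,h,a=h,w,a+90
        out.append((round(cx),round(cy),round(w),round(h),round((a+90)%180-90,1),c.reshape(-1,2).mean(0).round().tolist()))
    return out
E
python3 - <<'E'
from h import *
for c in('scene','side'):
    im=cv2.imread(f'pics/{c}0.png')[:,:,::-1]; C=T_wc(c); print(c,*tiles(im.copy(),C),sep='\n')
print(np.round(optics.camera_model('wrist')['T_tool_cam'],3).tolist(),optics.camera_model('wrist')['fx'])
# tray corners by eye
s=lambda x,y:(130+x*300/800,140+y*180/480); b=lambda x,y:(170+x*200/428,110+y*280/600)
print(onz([s(534,180),s(574,236),s(566,168),s(600,216),s(606,155),s(644,202)],.012,T_wc('scene')).round(3))
print(onz([b(165,205),b(222,196),b(152,161),b(200,153)],.012,T_wc('side')).round(3))
E
```

```text
scene
(623, -144, 66, 53, 27.3, [252.0, 248.0])
(476, -337, 72, 54, -69.1, [169.0, 219.0])
(577, 504, 57, 31, -2.9, [479.0, 198.0])
side
(477, -338, 83, 55, -65.5, [220.0, 329.0])
(621, -146, 66, 55, 28.4, [286.0, 261.0])
(486, -60, 89, 55, 32.0, [228.0, 240.0])
(373, 522, 94, 71, -2.7, [200.0, 136.0])
(602, 523, 64, 31, 88.2, [266.0, 135.0])
(669, 870, 447, 89, 0.3, [279.0, 98.0])
(705, 1628, 880, 834, -1.7, [279.0, 49.0])
[[1.0, 0.001, -0.0, 0.0], [0.001, -0.957, -0.289, -0.078], [-0.0, 0.289, -0.957, -0.133], [0.0, 0.0, 0.0, 1.0]] 333.9065520757483
[[0.53  0.09  0.012]
 [0.611 0.107 0.012]
 [0.521 0.127 0.012]
 [0.592 0.14  0.012]
 [0.512 0.173 0.012]
 [0.583 0.189 0.012]]
[[0.533 0.08  0.012]
 [0.605 0.097 0.012]
 [0.516 0.187 0.012]
 [0.581 0.204 0.012]]
```

>>> apply_moves(increments=[0.0172, -0.0343, 0.003, 0, 0, -0.0655, 0.0172, -0.0343, 0.003, 0, 0, -0.0655, 0.0172, -0.0343, 0.003, 0, 0, -0.0655, 0.0172, -0.0343, 0.003, 0, 0, -0.0655, 0.0172, -0.0343, 0.003, 0, 0, -0.0655, 0.0172, -0.0343, 0.003, 0, 0, -0.0655, 0.0172, -0.0343, 0.003, 0, 0, -0.0655, 0.0172, -0.0343, 0.003, 0, 0, -0.0655, 0.0172, -0.0343, 0.003, 0, 0, -0.0655, 0.0172, -0.0343, 0.003, 0, 0, -0.0655, 0.0172, -0.0343, 0.003, 0, 0, -0.0655, 0.0172, -0.0343, 0.003, 0, 0, -0.0655, 0.0172, -0.0343, 0.003, 0, 0, -0.0655, 0.0172, -0.0343, 0.003, 0, 0, -0.0655, 0.0172, -0.0343, 0.003, 0, 0, -0.0655, 0.0172, -0.0343, 0.003, 0, 0, -0.0655, 0, 0, 0, 0, 0, 0, 0, 0, 0, 0, 0, 0])

```text
t: 2.9
eef_pos: [0.5247, 0.0528, 0.3027]
ee_rot: [3.14, 0.007, -3.038]
force: [-0.5, -0.8, 0.2]
width: 0.0877
```

```bash
python3 - <<'E'
from h import *
st=arm.get_state(); im=optics.grab_frame('wrist'); C=T_wc('wrist',st); cv2.imwrite('pics/w1.png',im[:,:,::-1])
np.save('w1.npy',np.r_[st['eef_pos'],st['ee_rot']])
print(st['t'],np.round(st['eef_pos'],4),np.round(st['ee_rot'],3),tiles(im,C))
for n,z in dict(batten1=.008,batten2=.008,batten3=.008,ramp=.033,lamp=.114,tray=0).items():
    for r in finder.landmark_of('wrist',n)[:3]: print(n,np.round(r['conf'],2),np.round(r['point'],1),onz(r['point'],z,C)[0].round(4))
E
```

```text
2.9 [0.5247 0.0528 0.3027] [ 3.14   0.007 -3.038] [(554, 160, 37, 6, 11.7, [254.0, 248.0]), (558, 133, 69, 6, 11.9, [253.0, 230.0]), (481, -60, 99, 55, 31.9, [330.0, 86.0]), (614, -122, 73, 32, 5.7, [219.0, 10.0])]
batten1 0.94 [256.7 250.7] [0.5503 0.1628 0.008 ]
batten1 0.71 [250.6 231. ] [0.5609 0.1347 0.008 ]
batten1 0.7 [259.2 265.1] [0.545  0.1843 0.008 ]
batten2 0.94 [256.7 250.7] [0.5503 0.1628 0.008 ]
batten2 0.71 [250.6 231. ] [0.5609 0.1347 0.008 ]
batten2 0.7 [259.2 265.1] [0.545  0.1843 0.008 ]
batten3 0.94 [256.7 250.7] [0.5503 0.1628 0.008 ]
batten3 0.71 [250.6 231. ] [0.5609 0.1347 0.008 ]
batten3 0.7 [259.2 265.1] [0.545  0.1843 0.008 ]
ramp 0.96 [262.4 303.8] [0.535  0.2299 0.033 ]
lamp 0.91 [259.5 357.6] [0.5314 0.2502 0.114 ]
tray 0.58 [258.9 261.8] [0.5461 0.1831 0.    ]
```

View pics/w1.png

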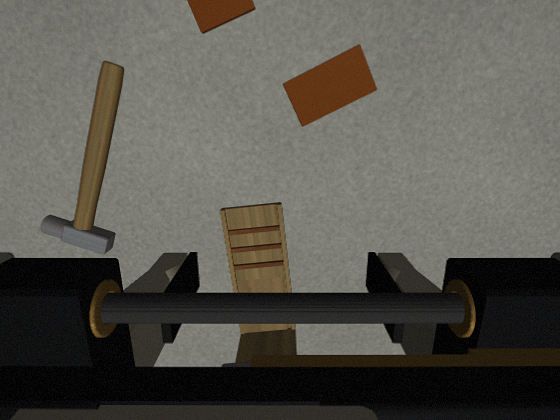

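The wrist picture shows the tray's battens at (254,230), (256,248) and (259,265), its low end from (221,210) to (281,203), and the long tile at (330,86). I refine the tray pose from the battens.

```bash
python3 - <<'E'
from h import *
p=np.load('w1.npy'); C=T_wc('wrist',dict(eef_pos=p[:3],ee_rot=p[3:])); im=cv2.imread('pics/w1.png')[:,:,::-1]
hsv=cv2.cvtColor(im.copy(),cv2.COLOR_RGB2HSV); sub=np.zeros(im.shape[:2],np.uint8); sub[220:275,225:292]=1
for hmx in (14,13):
  m=((hsv[:,:,0]<hmx)&(hsv[:,:,1]>110)).astype(np.uint8)*sub
  n,l,s,c=cv2.connectedComponentsWithStats(m)
  for i in range(1,n):
    if s[i,4]<40: continue
    ys,xs=np.nonzero(l==i); P=onz(np.c_[xs,ys],.013,C)[:,:2]*1000
    u=np.linalg.svd(P-P.mean(0))[2][0]; print(hmx,c[i].round(1),s[i],P.mean(0).round(1),np.degrees(np.arctan2(u[1],u[0])).round(1),np.ptp(P@u).round())
b=onz([(221,210),(281,203)],.013,C); print(b.round(4))
# wood mask outline of low tray
for o in ((.545,.184,-77),(.5445,.184,-75)):
  a=np.radians(o[2]); X=np.array([np.cos(a),np.sin(a),0]); Y=np.array([-X[1],X[0],0]); O=np.array([o[0],o[1],0])
  print(o,proj([O+88e-3*X+s*.041*Y+[0,0,.013] for s in(-1,1)]+[O+x*X+[0,0,.013] for x in(.003,.029,.055)],C).round(1).tolist())
v=im[195:285,205:305]; cv2.imwrite('pics/w1c.png',cv2.resize(v,(660,594),interpolation=cv2.INTER_CUBIC)[:,:,::-1])
E
```

```text
14 [253.1 230. ] [228 226  51   9 208] [557.4 131. ] 12.1 68.0
14 [256.2 247.5] [231 243  51  10 219] [551.2 156. ] 12.2 69.0
14 [258.5 264.7] [234 260  49  10 215] [545.9 181.4] 12.2 68.0
13 [250.5 230.3] [228 226  44   9 112] [560.9 131.8] 13.7 58.0
13 [256.4 247.5] [231 243  50  10 151] [550.9 155.9] 12.4 68.0
13 [268.7 263.7] [254 260  29   8  97] [531.9 178.3] 12.7 40.0
13 [242.8 266.2] [234 264  20   6  57] [567.4 186. ] -167.5 27.0
[[0.6018 0.1075 0.013 ]
 [0.5238 0.0896 0.013 ]]
(0.545, 0.184, -77) [[280.3, 202.5], [218.8, 209.8], [258.7, 264.5], [255.9, 247.3], [253.1, 229.6]]
(0.5445, 0.184, -75) [[278.2, 201.8], [217.1, 211.1], [258.9, 264.6], [255.6, 247.5], [252.1, 229.8]]
```

View pics/w1c.png

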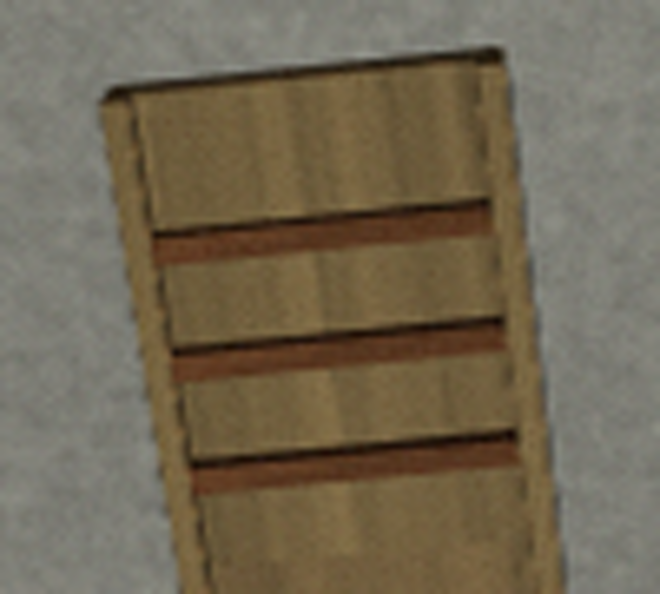

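>>> apply_moves(increments=[-0.0039, -0.0103, -0.016, 0, 0, -0.1, -0.0039, -0.0103, -0.016, 0, 0, -0.1, -0.0039, -0.0103, -0.016, 0, 0, -0.1, -0.0039, -0.0103, -0.016, 0, 0, -0.1, -0.0039, -0.0103, -0.016, 0, 0, -0.1, -0.0039, -0.0103, -0.016, 0, 0, -0.1, -0.0039, -0.0103, -0.016, 0, 0, -0.1, -0.0039, -0.0103, -0.016, 0, 0, -0.1, -0.0039, -0.0103, -0.016, 0, 0, -0.1, -0.0039, -0.0103, -0.016, 0, 0, -0.1, -0.0039, -0.0103, -0.016, 0, 0, -0.1, 0, 0, 0, 0, 0, 0])

```text
t: 4.25
eef_pos: [0.478, -0.0501, 0.122]
ee_rot: [3.138, 0.015, 2.122]
force: [-0.4, -0.6, -1.2]
width: 0.0874
```

```bash
cat > look.py <<'E'
import sys
from h import *
st=arm.get_state(); im=optics.grab_frame('wrist'); C=T_wc('wrist',st); cv2.imwrite(f'pics/{sys.argv[1]}.png',im[:,:,::-1])
R=Ro.from_euler('xyz',st['ee_rot']); y=R.as_matrix()[:2,0]
print(st['t'],np.round(st['eef_pos'],4),'toolx yaw',np.degrees(np.arctan2(y[1],y[0])).round(1),'toolz',R.as_matrix()[:,2].round(3),'q',np.round(st['q'],2))
print(*tiles(im,C),sep='\n')
E
python3 look.py w2
```

```text
4.25 [ 0.478  -0.0501  0.122 ] toolx yaw 121.6 toolz [ 0.011 -0.011 -1.   ] q [ 0.32  0.16 -0.6   0.02 -0.8  -1.35]
(590, -134, 23, 12, 31.5, [127.0, 274.0])
(480, -60, 99, 55, 31.8, [272.0, 209.0])
```

>>> apply_moves(increments=[0.001, -0.005, -0.008, 0.011, 0.011, 0.006, 0.001, -0.005, -0.016, 0, 0, 0, 0, 0, -0.016, 0, 0, 0, 0, 0, -0.016, 0, 0, 0, 0, 0, -0.016, 0, 0, 0, 0, 0, -0.008, 0, 0, 0, 0, 0, 0, 0, 0, 0])

```text
t: 4.88
eef_pos: [0.4904, -0.0526, 0.0488]
ee_rot: [3.126, 0.007, 2.167]
force: [-0.4, -0.2, 0.1]
width: 0.0875
```

>>> apply_moves(increments=[-0.005, -0.004, 0, -0.003, 0.017, -0.04, -0.005, -0.003, -0.006, 0, 0, 0, 0, 0, -0.006, 0, 0, 0, 0, 0, 0, 0, 0, 0])

```text
t: 5.22
eef_pos: [0.4833, -0.0574, 0.0392]
ee_rot: [3.137, 0.003, 2.137]
force: [-0.4, -0.2, -0.2]
width: 0.0877
```

```bash
python3 look.py w3
```

```text
5.2167 [ 0.4833 -0.0574  0.0392] toolx yaw 122.4 toolz [ 0.005 -0.    -1.   ] q [ 0.29  0.3  -0.66  0.   -0.6  -1.3 ]
(519, -36, 55, 8, -57.5, [281.0, 330.0])
(468, -67, 71, 55, 31.8, [281.0, 227.0])
```

>>> apply_moves(increments=[-0.003, -0.0025, -0.006, 0, 0.005, -0.006, 0, 0, -0.005, 0, 0, 0, 0, 0, -0.001, 0, 0, 0, 0, 0, 0, 0, 0, 0])

```text
t: 5.6
eef_pos: [0.4808, -0.0598, 0.0273]
ee_rot: [3.14, 0.001, 2.132]
force: [-0.1, -0.6, 0.0]
width: 0.0875
```

>>> apply_moves(increments=[0, 0, -0.0005, 0, 0, 0, 0, 0, 0, 0, 0, 0, 0, 0, 0, 0, 0, 0, 0, 0, 0, 0, 0, 0, 0, 0, 0, 0, 0, 0, 0, 0, 0, 0, 0, 0], hand=1, force=25)

```text
t: 6.1
eef_pos: [0.481, -0.0599, 0.0268]
ee_rot: [3.14, 0.001, 2.133]
force: [-0.5, 0.3, -0.8]
width: 0.0557
```

>>> apply_moves(increments=[0, 0, 0.006, 0, 0, 0, 0, 0, 0.014, 0, 0, 0, 0.0055, 0.0193, 0.01, 0, 0, 0.1, 0.0055, 0.0193, 0.01, 0, 0, 0.1, 0.0055, 0.0193, 0.01, 0, 0, 0.1, 0.0055, 0.0193, 0.01, 0, 0, 0.1, 0.0055, 0.0193, 0.01, 0, 0, 0.1, 0.0055, 0.0193, 0.01, 0, 0, 0.1, 0.0055, 0.0193, 0.01, 0, 0, 0.1, 0.0055, 0.0193, 0.01, 0, 0, 0.1, 0.0055, 0.0193, 0.01, 0, 0, 0.1, 0.0055, 0.0193, 0.01, 0, 0, 0.1, 0.0055, 0.0193, 0.01, 0, 0, 0.1, 0.0055, 0.015, 0.008, 0, 0, 0.06, 0, 0, 0, 0, 0, 0, 0, 0, 0, 0, 0, 0])

```text
t: 7.43
eef_pos: [0.5441, 0.1774, 0.1778]
ee_rot: [-3.139, 0.002, -2.935]
force: [-0.7, -0.2, -1.4]
width: 0.0557
```

```bash
cat > plan.py <<'E'
"""plan.py tray_x tray_z slope_deg off_n : errors from the current TCP to the place pose, offset off_n (m) along tile normal"""
import sys
from h import *
tx,tz,s,off=map(float,sys.argv[1:5]); s=np.radians(s); st=arm.get_state()
a=np.radians(-77.5); X=np.array([np.cos(a),np.sin(a),0]); Y=np.array([-X[1],X[0],0]); Zu=np.array([0,0,1.]); O=np.array([.5445,.184,0])
n=np.sin(s)*X+np.cos(s)*Zu
P=O+tx*X+tz*Zu+n*(.0225+off)
R=np.c_[-Y,-np.cos(s)*X+np.sin(s)*Zu,-n]
Rc=Ro.from_euler('xyz',st['ee_rot'])
d=P-np.array(st['eef_pos'])
print('t',st['t'],'dpos',d.round(4),'rot',(Ro.from_matrix(R)*Rc.inv()).as_rotvec().round(3),'n',n.round(3),'tray d',np.r_[d@X,d@Y,d[2]].round(4),'F',np.round(st['force'],1),'q',np.round(st['q'],2))
E
python3 plan.py -.044 .036 30 .09
```

```text
t 7.4333 dpos [ 0.0031 -0.0054 -0.0444] rot [0.514 0.113 0.012] n [ 0.108 -0.488  0.866] tray d [ 0.0059  0.0018 -0.0444] F [-0.7 -0.2 -1.4] q [ 0.66  0.25 -0.32  0.   -1.   -0.46]
```

>>> apply_moves(increments=[0.001, -0.002, -0.008, 0.103, 0.023, 0.003, 0.001, -0.002, -0.008, 0.103, 0.023, 0.003, 0.001, -0.001, -0.008, 0.103, 0.023, 0.003, 0, 0, -0.008, 0.103, 0.023, 0.003, 0, 0, -0.008, 0.103, 0.023, 0, 0, 0, 0, 0, 0, 0, 0, 0, 0, 0, 0, 0])

```text
t: 8.02
eef_pos: [0.5458, 0.1726, 0.1381]
ee_rot: [2.592, 0.006, -2.93]
force: [-0.5, 0.0, -0.3]
width: 0.0553
```

```bash
python3 plan.py -.044 .036 30 .03;  python3 - <<'E'
from h import *
im=optics.grab_frame('side'); cv2.imwrite('pics/s1.png',cv2.resize(im[105:225,180:340],(800,600),interpolation=2)[:,:,::-1])
E
```

```text
t 8.0167 dpos [-0.0052  0.0288 -0.0566] rot [-0.026  0.001  0.006] n [ 0.108 -0.488  0.866] tray d [-0.0292  0.0012 -0.0566] F [-0.5  0.  -0.3] q [ 0.26  0.36 -0.15 -0.62 -1.11  0.25]
```

View pics/s1.png

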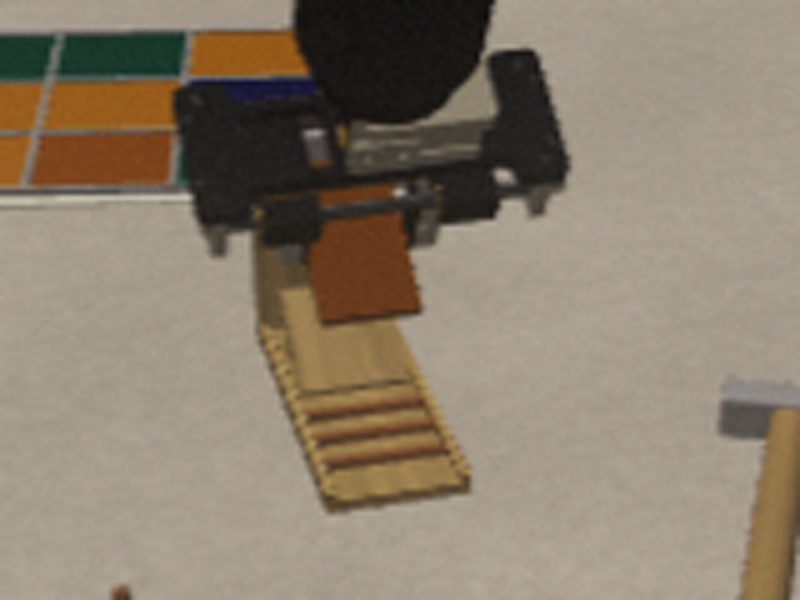

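>>> apply_moves(increments=[-0.001, 0.0058, -0.0114, -0.008, 0, 0.002, -0.001, 0.0058, -0.0114, -0.008, 0, 0.002, -0.001, 0.0058, -0.0114, -0.008, 0, 0.002, -0.001, 0.0058, -0.0114, 0, 0, 0, -0.001, 0.0058, -0.0114, 0, 0, 0, 0, 0, 0, 0, 0, 0])

```text
t: 8.57
eef_pos: [0.5379, 0.2045, 0.0815]
ee_rot: [2.629, 0.003, -2.918]
force: [-0.7, -0.3, -1.9]
width: 0.0555
```

```bash
python3 plan.py -.0455 .0369 30 .005
```

```text
t 8.5667 dpos [-0.0002  0.0105 -0.0208] rot [ 0.01   0.005 -0.005] n [ 0.108 -0.488  0.866] tray d [-0.0103  0.0021 -0.0208] F [-0.7 -0.3 -1.9] q [ 0.34  0.41 -0.2  -0.62 -0.99  0.25]
```

>>> apply_moves(increments=[0, 0.0035, -0.007, 0.01, 0.005, -0.005, 0, 0.0035, -0.007, 0, 0, 0, 0, 0.003, -0.006, 0, 0, 0, 0, 0, 0, 0, 0, 0])

```text
t: 8.9
eef_pos: [0.5375, 0.2167, 0.0604]
ee_rot: [2.618, 0.0, -2.921]
force: [-0.3, 0.4, -1.5]
width: 0.0555
```

```bash
python3 plan.py -.0455 .0369 30 0;python3 - <<'E'
from h import *
im=optics.grab_frame('side'); cv2.imwrite('pics/s2.png',cv2.resize(im[135:225,200:320],(800,600),interpolation=2)[:,:,::-1])
E
```

```text
t 8.9 dpos [-0.0004  0.0007 -0.004 ] rot [ 0.     0.    -0.003] n [ 0.108 -0.488  0.866] tray d [-0.0008 -0.0002 -0.004 ] F [-0.3  0.4 -1.5] q [ 0.34  0.45 -0.21 -0.65 -0.96  0.27]
```

View pics/s2.png

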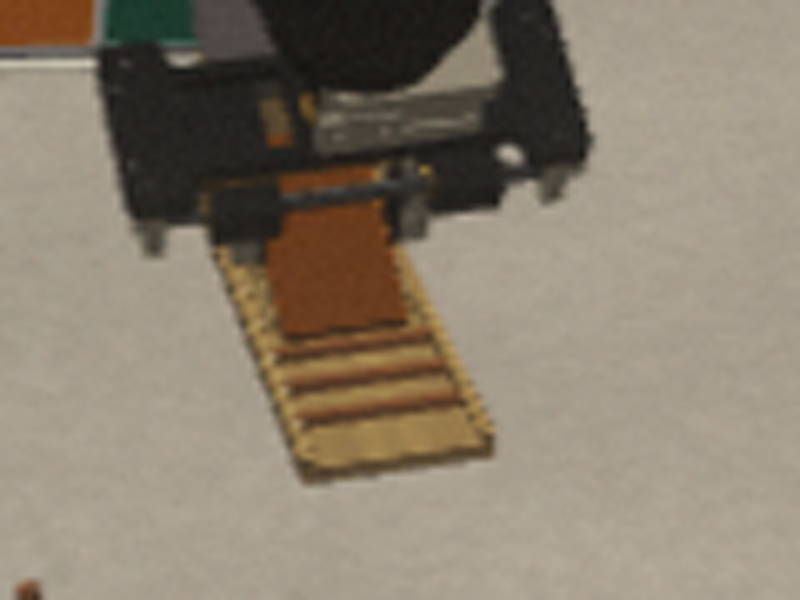

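The tile is tilted with its low end at (345,328), just uphill of batten 1 (345,345), and square to the tray. I lower it gently.

>>> apply_moves(increments=[0, 0.0003, -0.0015, 0, 0, -0.002, 0, 0.0003, -0.001, 0, 0, 0, 0, 0, 0, 0, 0, 0])

```text
t: 9.2
eef_pos: [0.5386, 0.2165, 0.0587]
ee_rot: [2.619, 0.002, -2.924]
force: [-0.6, -0.1, -1.6]
width: 0.0558
```

>>> apply_moves(increments=[0, 0, -0.0008, 0, 0, 0, 0, 0, -0.0005, 0, 0, 0, 0, 0, 0, 0, 0, 0])

```text
t: 9.45
eef_pos: [0.539, 0.2163, 0.0581]
ee_rot: [2.618, 0.003, -2.924]
force: [-0.9, -0.1, -0.1]
width: 0.0557
```

```bash
python3 plan.py -.0455 .0369 30 0
```

```text
t 9.45 dpos [-0.0019  0.0011 -0.0017] rot [-0.     0.003  0.001] n [ 0.108 -0.488  0.866] tray d [-0.0015 -0.0016 -0.0017] F [-0.9 -0.1 -0.1] q [ 0.34  0.45 -0.21 -0.65 -0.95  0.28]
```

>>> apply_moves(increments=[-0.0015, 0.0012, -0.0008, 0, 0, 0, 0, 0, -0.0007, 0, 0, 0, 0, 0, 0, 0, 0, 0])

```text
t: 9.7
eef_pos: [0.5376, 0.2174, 0.0568]
ee_rot: [2.619, 0.004, -2.924]
force: [0.8, -0.6, -1.0]
width: 0.0554
```

>>> apply_moves(increments=[0, 0, -0.0006, 0, 0, 0, 0, 0, -0.0004, 0, 0, 0, 0, 0, 0, 0, 0, 0])

```text
t: 9.95
eef_pos: [0.5378, 0.2174, 0.0562]
ee_rot: [2.619, 0.004, -2.924]
force: [0.2, -0.1, -0.5]
width: 0.0557
```

>>> apply_moves(increments=[0, 0, -0.0006, 0, 0, 0, 0, 0, -0.0006, 0, 0, 0, 0, 0, 0, 0, 0, 0])

```text
t: 10.2
eef_pos: [0.5379, 0.2173, 0.0562]
ee_rot: [2.618, 0.005, -2.923]
force: [-0.6, -0.5, -0.4]
width: 0.0557
```

>>> apply_moves(increments=[0, 0, -0.0006, 0, 0, 0, 0, 0, -0.0006, 0, 0, 0, 0, 0, 0, 0, 0, 0])

```text
t: 10.45
eef_pos: [0.5381, 0.2173, 0.0562]
ee_rot: [2.617, 0.006, -2.922]
force: [-0.7, 0.1, -1.5]
width: 0.0554
```

>>> apply_moves(increments=[0, 0, -0.002, 0, 0, 0, 0, 0, 0, 0, 0, 0])

```text
t: 10.62
eef_pos: [0.5384, 0.2174, 0.0565]
ee_rot: [2.616, 0.008, -2.921]
force: [0.1, -0.1, -0.9]
width: 0.0555
```

>>> apply_moves(increments=[0, 0, -0.003, 0, 0, 0])

```text
t: 10.7
eef_pos: [0.5388, 0.2175, 0.0554]
ee_rot: [2.616, 0.009, -2.919]
force: [-7.7, -7.7, 33.8]
width: 0.0557
```

```bash
python3 plan.py -.0455 .0369 30 0; python3 -c "
from h import *
print(np.round(arm.get_state()['force'],2),np.round(arm.get_state()['moment'],2))"
```

```text
t 10.7 dpos [-0.0017 -0.0001  0.001 ] rot [-0.004  0.008 -0.004] n [ 0.108 -0.488  0.866] tray d [-0.0003 -0.0017  0.001 ] F [-7.7 -7.7 33.8] q [ 0.34  0.45 -0.21 -0.66 -0.94  0.29]
[-7.69 -7.67 33.84] [1.81 3.28 1.49]
```

>>> apply_moves(increments=[0, 0, 0.0005, 0, -0.004, 0, 0, 0, 0, 0, 0, 0])

```text
t: 10.87
eef_pos: [0.5393, 0.2175, 0.0564]
ee_rot: [2.616, 0.015, -2.919]
force: [1.0, -0.1, -0.1]
width: 0.056
```

>>> apply_moves(increments=[0, 0, 0, 0, 0, 0, 0, 0, 0, 0, 0, 0, 0, 0, 0, 0, 0, 0, 0, 0, 0, 0, 0, 0], hand=0.1)

```text
t: 11.2
eef_pos: [0.539, 0.2176, 0.0548]
ee_rot: [2.617, 0.013, -2.92]
force: [0.7, -0.4, -0.0]
width: 0.0757
```

>>> apply_moves(increments=[0.0011, -0.005, 0.0087, 0, 0, 0, 0.0022, -0.0098, 0.0173, 0, 0, 0, 0.0022, -0.0098, 0.0173, 0, 0, 0, 0.0022, -0.0098, 0.0173, 0, 0, 0, 0.0022, -0.0098, 0.0173, 0, 0, 0, 0.0022, -0.0098, 0.0173, 0, 0, 0, 0.0022, -0.0098, 0.0173, 0, 0, 0, 0, 0, 0, 0, 0, 0], hand=0)

```text
t: 11.87
eef_pos: [0.5522, 0.1483, 0.1734]
ee_rot: [2.62, 0.008, -2.919]
force: [1.1, 0.5, 0.8]
width: 0.0877
```

```bash
cat > pl.py <<'E'
"""pl.py pic x z slope L: overlay expected tile outline from the wrist, fit dx"""
import sys
from h import *
a=np.radians(-77.5); X=np.array([np.cos(a),np.sin(a),0]); Y=np.array([-X[1],X[0],0]); Zu=np.array([0,0,1.]); O=np.array([.5445,.184,0])
st=arm.get_state(); im=optics.grab_frame('wrist').copy(); C=T_wc('wrist',st)
x,z,s,L=map(float,sys.argv[2:6]); s=np.radians(s); n=np.sin(s)*X+np.cos(s)*Zu; u=-np.cos(s)*X+np.sin(s)*Zu
c=O+x*X+z*Zu
q=proj([c+i*L/2*u+j*.028*Y+.004*n for i,j in((1,1),(1,-1),(-1,-1),(-1,1))],C)
b=proj([O+k*X+j*.035*Y+.013*Zu for k in(0,.026,.052,.088) for j in(-1,1)],C)
cv2.imwrite('pics/raw_'+sys.argv[1]+'.png',im[:,:,::-1])
for k in range(4): cv2.line(im,*[tuple(int(v*16) for v in w) for w in(b[2*k],b[2*k+1])],(0,0,255),1,16,4)
cv2.polylines(im,[(q*16).astype(int)],True,(0,255,0),1,16,4)
cv2.imwrite('pics/'+sys.argv[1]+'.png',im[:,:,::-1]); print(st['t'],np.round(st['eef_pos'],3),q.round(1).tolist())
E
python3 pl.py w4 -.0455 .0369 30 .1
```

```text
11.8667 [0.552 0.148 0.173] [[251.8, 257.1], [311.3, 257.7], [315.2, 150.2], [249.7, 149.6]]
```

View pics/w4.png

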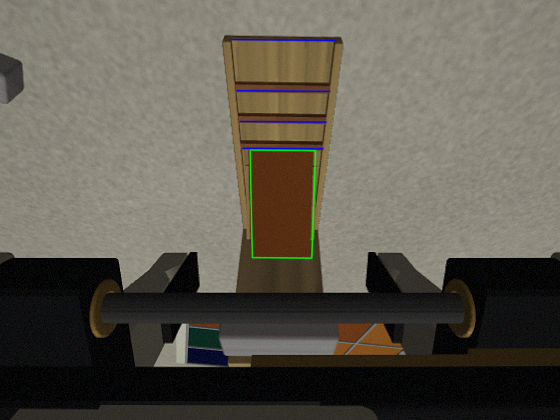

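The longest tile matches its expected outline, with corners near (250,150) and (312,257), and sits square and uphill of batten 1. Next is the middle tile.

>>> apply_moves(increments=[0, -0.01, 0.018, -0.103, -0.023, 0, 0, -0.01, 0.018, -0.103, -0.023, 0, 0, -0.01, 0.018, -0.103, -0.023, 0, 0, -0.01, 0.018, -0.103, -0.023, 0, 0, -0.01, 0.018, -0.1, -0.022, 0, -0.0056, -0.0335, 0, 0, 0, 0.0154, -0.0056, -0.0335, 0, 0, 0, 0.0154, -0.0056, -0.0335, 0, 0, 0, 0.0154, -0.0056, -0.0335, 0, 0, 0, 0.0154, -0.0056, -0.0335, 0, 0, 0, 0.0154, -0.0056, -0.0335, 0, 0, 0, 0.0154, -0.0056, -0.0335, 0, 0, 0, 0.0154, -0.0056, -0.0335, 0, 0, 0, 0.0154, -0.0056, -0.0335, 0, 0, 0, 0.0154, -0.0056, -0.0335, 0, 0, 0, 0.0154, -0.0056, -0.0335, 0, 0, 0, 0.0154, -0.0056, -0.03, 0, 0, 0, 0.0154, 0, 0, 0, 0, 0, 0, 0, 0, 0, 0, 0, 0])

```text
t: 13.5
eef_pos: [0.4743, -0.3116, 0.259]
ee_rot: [-3.12, 0.001, -2.716]
force: [0.7, 0.4, -0.3]
width: 0.0876
```

```bash
python3 look.py w5
```

```text
13.5 [ 0.4743 -0.3116  0.259 ] toolx yaw -155.6 toolz [ 0.01  -0.019 -1.   ] q [-0.23  0.17 -0.24  0.02 -1.15  0.64]
(620, -144, 67, 55, 27.8, [122.0, 255.0])
(475, -336, 82, 55, -65.6, [290.0, 165.0])
```

>>> apply_moves(increments=[0, -0.004, -0.015, 0.019, 0.01, 0, 0, -0.004, -0.025, 0, 0, 0, 0, -0.004, -0.03, 0, 0, 0, 0, -0.004, -0.03, 0, 0, 0, 0, -0.004, -0.03, 0, 0, 0, 0, -0.004, -0.03, 0, 0, 0, 0, 0, -0.025, 0, 0, 0, 0, 0, -0.01, 0, 0, 0, 0, 0, 0, 0, 0, 0])

```text
t: 14.3
eef_pos: [0.4769, -0.3266, 0.0579]
ee_rot: [-3.139, 0.004, -2.706]
force: [0.8, 0.6, 1.6]
width: 0.0878
```

```bash
python3 look.py w6
```

```text
14.3 [ 0.4769 -0.3266  0.0579] toolx yaw -155.1 toolz [ 0.005 -0.    -1.   ] q [-0.26  0.4  -0.44 -0.   -0.73  0.7 ]
(476, -338, 78, 55, -65.6, [291.0, 228.0])
```

>>> apply_moves(increments=[-0.0015, -0.005, -0.01, 0, 0.005, -0.009, 0, -0.005, -0.013, 0, 0, 0, 0, 0, -0.006, 0, 0, 0, 0, 0, 0, 0, 0, 0])

```text
t: 14.68
eef_pos: [0.4789, -0.3363, 0.0308]
ee_rot: [-3.137, 0.004, -2.712]
force: [-0.2, 0.1, 0.0]
width: 0.0872
```

>>> apply_moves(increments=[-0.0032, 0, -0.0025, 0.002, 0.005, -0.004, 0, 0, -0.0015, 0, 0, 0, 0, 0, 0, 0, 0, 0])

```text
t: 14.93
eef_pos: [0.4758, -0.3368, 0.0271]
ee_rot: [-3.141, 0.001, -2.717]
force: [0.4, -0.6, 1.2]
width: 0.0876
```

>>> apply_moves(increments=[0, 0, 0, 0, 0, 0, 0, 0, 0, 0, 0, 0, 0, 0, 0, 0, 0, 0, 0, 0, 0, 0, 0, 0, 0, 0, 0, 0, 0, 0, 0, 0, 0, 0, 0, 0], hand=1, force=25)

```text
t: 15.43
eef_pos: [0.4765, -0.3371, 0.0287]
ee_rot: [-3.139, 0.003, -2.717]
force: [-0.3, 0.5, -0.5]
width: 0.0553
```

>>> apply_moves(increments=[0, 0, 0.006, 0, 0, 0, 0, 0, 0.02, 0, 0, 0, 0.002, 0, 0.038, 0, 0, 0, 0.004, 0, 0.038, 0, 0, 0, 0.006, 0, 0.038, 0, 0, 0, 0.006, 0.01, 0.038, 0, 0, 0, 0.006, 0.03, 0.02, 0, 0, -0.015, 0.006, 0.038, 0, 0, 0, -0.015, 0.006, 0.038, 0, 0, 0, -0.015, 0.006, 0.038, 0, 0, 0, -0.015, 0.006, 0.038, 0, 0, 0, -0.015, 0.006, 0.038, 0, 0, 0, -0.015, 0.006, 0.038, 0, 0, 0, -0.015, 0.006, 0.038, 0, 0, 0, -0.015, 0.004, 0.038, 0, 0, 0, -0.015, 0.004, 0.038, 0, 0, 0, -0.015, 0.004, 0.038, 0, 0, 0, -0.015, 0, 0.03, 0, 0, 0, -0.015, 0, 0, 0, 0, 0, 0, 0, 0, 0, 0, 0, 0])

```text
t: 17.1
eef_pos: [0.5462, 0.1357, 0.2445]
ee_rot: [3.139, 0.007, -2.911]
force: [-0.1, 0.1, -0.8]
width: 0.055
```

```bash
python3 plan.py -.014 .031 26.5 .09; python3 look.py w7
```

```text
t 17.1 dpos [ 0.0061  0.013  -0.1129] rot [ 0.446  0.109 -0.01 ] n [ 0.097 -0.436  0.895] tray d [-0.0114  0.0088 -0.1129] F [-0.1  0.1 -0.8] q [ 0.59  0.18 -0.26 -0.   -1.13 -0.36]
17.1 [0.5462 0.1357 0.2445] toolx yaw -166.8 toolz [ 0.006  0.005 -1.   ] q [ 0.59  0.18 -0.26 -0.   -1.13 -0.36]
(502, 330, 133, 29, 13.5, [282.0, 333.0])
(530, 210, 133, 125, 13.3, [282.0, 243.0])
(557, 132, 69, 6, 13.2, [275.0, 179.0])
```

>>> apply_moves(increments=[0.0012, 0.0026, -0.02, 0.089, 0.022, -0.002, 0.0012, 0.0026, -0.02, 0.089, 0.022, -0.002, 0.0012, 0.0026, -0.02, 0.089, 0.022, -0.002, 0.0012, 0.0026, -0.02, 0.089, 0.022, -0.002, 0.0012, 0.0026, -0.02, 0.089, 0.022, -0.002, 0, 0, 0, 0, 0, 0, 0, 0, 0, 0, 0, 0])

```text
t: 17.73
eef_pos: [0.554, 0.1445, 0.1456]
ee_rot: [2.66, 0.013, -2.93]
force: [0.2, -0.4, -0.5]
width: 0.0552
```

```bash
python3 plan.py -.014 .031 26.5 .025
```

```text
t 17.7333 dpos [-0.008   0.0324 -0.0721] rot [-0.021  0.008  0.007] n [ 0.097 -0.436  0.895] tray d [-0.0334 -0.0008 -0.0721] F [ 0.2 -0.4 -0.5] q [ 0.26  0.34 -0.16 -0.54 -1.1   0.21]
```

>>> apply_moves(increments=[-0.0016, 0.0065, -0.0144, -0.01, 0.004, 0.003, -0.0016, 0.0065, -0.0144, -0.01, 0.004, 0.003, -0.0016, 0.0065, -0.0144, 0, 0, 0, -0.0016, 0.0065, -0.0144, 0, 0, 0, -0.0016, 0.0065, -0.0144, 0, 0, 0, 0, 0, 0, 0, 0, 0])

```text
t: 18.23
eef_pos: [0.5487, 0.1731, 0.0792]
ee_rot: [2.694, 0.01, -2.925]
force: [-0.4, -0.3, -1.3]
width: 0.0554
```

```bash
python3 plan.py -.0133 .0307 26.5 .008
```

```text
t 18.2333 dpos [-0.0041  0.0106 -0.0212] rot [0.012 0.013 0.002] n [ 0.097 -0.436  0.895] tray d [-0.0113 -0.0017 -0.0212] F [-0.4 -0.3 -1.3] q [ 0.33  0.41 -0.22 -0.55 -0.96  0.22]
```

>>> apply_moves(increments=[-0.0014, 0.0035, -0.007, 0.006, 0.006, 0, -0.0014, 0.0035, -0.007, 0.004, 0.006, 0, -0.0014, 0.0035, -0.006, 0, 0, 0, 0, 0, 0, 0, 0, 0])

```text
t: 18.57
eef_pos: [0.5457, 0.1847, 0.0626]
ee_rot: [2.684, 0.006, -2.922]
force: [0.1, -1.1, -1.3]
width: 0.0553
```

```bash
python3 plan.py -.0133 .0307 26.5 0;python3 - <<'E'
from h import *
im=optics.grab_frame('side'); cv2.imwrite('pics/s3.png',cv2.resize(im[135:225,200:320],(800,600),interpolation=2)[:,:,::-1])
E
```

```text
t 18.5667 dpos [-0.0019  0.0025 -0.0118] rot [ 0.003  0.007 -0.002] n [ 0.097 -0.436  0.895] tray d [-0.0029 -0.0013 -0.0118] F [ 0.1 -1.1 -1.3] q [ 0.34  0.43 -0.22 -0.58 -0.94  0.24]
```

View pics/s3.png

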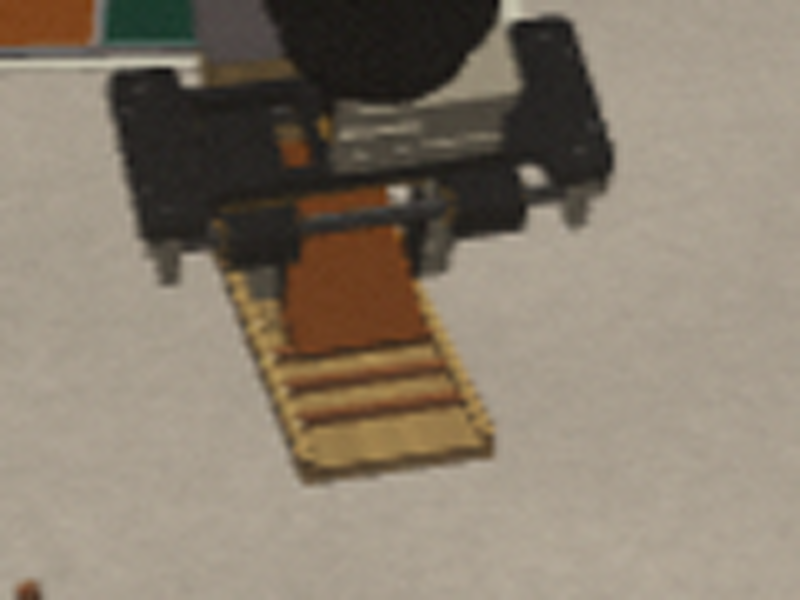

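The middle tile's low end is at (365,345), about 10 mm above the floor and heading for batten 2 (370,378). I continue down.

>>> apply_moves(increments=[-0.001, 0.0012, -0.004, 0.001, 0.004, -0.002, -0.001, 0.0012, -0.003, 0, 0, 0, 0, 0, 0, 0, 0, 0])

```text
t: 18.87
eef_pos: [0.545, 0.1867, 0.0567]
ee_rot: [2.683, 0.005, -2.924]
force: [0.5, -0.5, -1.9]
width: 0.0557
```

```bash
python3 plan.py -.0133 .0307 26.5 0
```

```text
t 18.8667 dpos [-0.0012  0.0005 -0.0058] rot [0.002 0.006 0.001] n [ 0.097 -0.436  0.895] tray d [-0.0008 -0.001  -0.0058] F [ 0.5 -0.5 -1.9] q [ 0.34  0.44 -0.23 -0.58 -0.93  0.24]
```

>>> apply_moves(increments=[-0.001, 0.0003, -0.0015, 0.001, 0.004, 0, 0, 0, -0.0015, 0, 0, 0])

```text
t: 19.03
eef_pos: [0.5441, 0.1868, 0.0538]
ee_rot: [2.681, 0.002, -2.924]
force: [0.1, 0.0, -0.7]
width: 0.0554
```

>>> apply_moves(increments=[0, 0, -0.0012, 0, 0, 0])

```text
t: 19.12
eef_pos: [0.5442, 0.1867, 0.0525]
ee_rot: [2.681, 0.002, -2.924]
force: [-0.3, -0.4, -0.4]
width: 0.0554
```

>>> apply_moves(increments=[0, 0, -0.0012, 0, 0, 0])

```text
t: 19.2
eef_pos: [0.5443, 0.1867, 0.0518]
ee_rot: [2.68, 0.002, -2.924]
force: [-4.2, -2.5, 15.7]
width: 0.0555
```

```bash
python3 plan.py -.012 .030 26.5 0; python3 -c "
from h import *
s=arm.get_state();M=np.array(s['moment']);print(np.round(s['force'],2),M.round(2),'trayY',M@[.976,.216,0],'trayX',M@[.216,-.976,0])"
```

```text
t 19.2 dpos [-0.0002 -0.0008 -0.0016] rot [0.001 0.002 0.   ] n [ 0.097 -0.436  0.895] tray d [ 0.0007 -0.0004 -0.0016] F [-4.2 -2.5 15.7] q [ 0.34  0.45 -0.23 -0.59 -0.92  0.25]
[-4.19 -2.46 15.75] [0.24 1.53 0.69] trayY 0.5615368513033132 trayX -1.4418875933010187
```

>>> apply_moves(increments=[0, 0, 0.0002, 0, 0, 0, 0, 0, 0, 0, 0, 0])

```text
t: 19.37
eef_pos: [0.5446, 0.1865, 0.0524]
ee_rot: [2.68, 0.002, -2.924]
force: [0.2, -0.7, -2.0]
width: 0.0553
```

>>> apply_moves(increments=[0, 0, 0, 0, 0, 0, 0, 0, 0, 0, 0, 0, 0, 0, 0, 0, 0, 0, 0, 0, 0, 0, 0, 0], hand=0.1)

```text
t: 19.7
eef_pos: [0.5449, 0.1866, 0.0524]
ee_rot: [2.68, 0.003, -2.924]
force: [-0.3, 0.8, -0.2]
width: 0.0756
```

>>> apply_moves(increments=[0.001, -0.0045, 0.009, 0, 0, 0, 0.002, -0.0087, 0.018, 0, 0, 0, 0.002, -0.0087, 0.018, 0, 0, 0, 0.002, -0.0087, 0.018, 0, 0, 0, 0.002, -0.0087, 0.018, 0, 0, 0, 0.002, -0.0087, 0.018, 0, 0, 0, 0.002, -0.0087, 0.018, 0, 0, 0, 0, 0, 0, 0, 0, 0], hand=0)

```text
t: 20.37
eef_pos: [0.5572, 0.1249, 0.1777]
ee_rot: [2.684, 0.001, -2.923]
force: [-0.0, -0.2, 0.7]
width: 0.0874
```

```bash
python3 pl.py w8 -.012 .030 26.5 .084
```

```text
20.3667 [0.557 0.125 0.178] [[251.6, 244.0], [310.7, 244.0], [313.1, 154.5], [249.1, 154.5]]
```

View pics/w8.png

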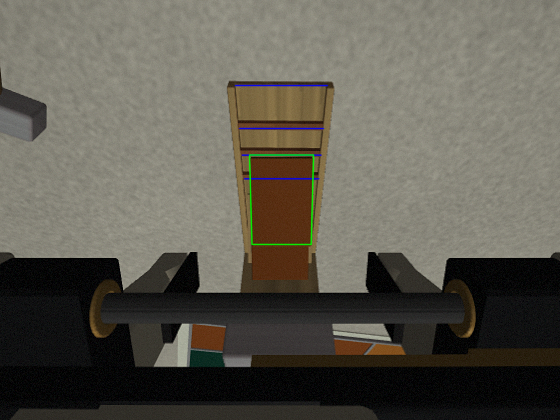

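The middle tile lies within 1–2 px of its expected outline, low end at row 155, leaning on the long one. Now the shortest.

>>> apply_moves(increments=[0, -0.02, 0.006, -0.09, -0.02, -0.003, 0, -0.02, 0.006, -0.09, -0.02, -0.003, 0, -0.02, 0.006, -0.09, -0.02, -0.003, 0, -0.02, 0.006, -0.09, -0.02, -0.003, 0, -0.02, 0, -0.09, -0.02, -0.003, 0.005, -0.013, -0.004, 0, 0, -0.098, 0.005, -0.013, -0.004, 0, 0, -0.098, 0.005, -0.013, -0.004, 0, 0, -0.098, 0.005, -0.013, -0.004, 0, 0, -0.098, 0.005, -0.013, -0.004, 0, 0, -0.098, 0.005, -0.013, -0.004, 0, 0, -0.098, 0.005, -0.013, -0.004, 0, 0, -0.098, 0.005, -0.013, -0.004, 0, 0, -0.098, 0.005, -0.013, -0.004, 0, 0, -0.098, 0.005, -0.013, -0.004, 0, 0, -0.098, 0.005, -0.013, -0.004, 0, 0, -0.098, 0.005, -0.013, -0.004, 0, 0, -0.098, 0.005, -0.013, -0.004, 0, 0, -0.09, 0, 0, 0, 0, 0, 0, 0, 0, 0, 0, 0, 0])

```text
t: 22.08
eef_pos: [0.6168, -0.1535, 0.1401]
ee_rot: [-3.109, -0.001, 2.018]
force: [-0.2, -0.1, 0.5]
width: 0.0877
```

```bash
python3 look.py w9
```

```text
22.0833 [ 0.6168 -0.1535  0.1401] toolx yaw 115.6 toolz [-0.03  -0.013 -0.999] q [ 0.07  0.4  -0.21  0.01 -1.   -1.2 ]
(620, -143, 67, 55, 28.0, [291.0, 223.0])
```

>>> apply_moves(increments=[0.0015, 0.005, -0.008, 0.013, -0.03, 0.042, 0.0015, 0.005, -0.02, 0, 0, 0, 0, 0, -0.025, 0, 0, 0, 0, 0, -0.02, 0, 0, 0, 0, 0, -0.01, 0, 0, 0, 0, 0, 0, 0, 0, 0])

```text
t: 22.63
eef_pos: [0.6197, -0.1393, 0.057]
ee_rot: [3.136, 0.003, 2.076]
force: [-0.9, 0.2, -0.3]
width: 0.0876
```

```bash
python3 look.py w10
```

```text
22.6333 [ 0.6197 -0.1393  0.057 ] toolx yaw 118.9 toolz [ 0.007  0.    -1.   ] q [ 0.09  0.47 -0.31  0.   -0.79 -1.15]
(618, -144, 64, 55, 28.1, [276.0, 241.0])
```

>>> apply_moves(increments=[0, -0.002, -0.01, 0, 0.007, -0.015, 0, -0.002, -0.012, 0, 0, 0, 0, 0, -0.006, 0, 0, 0, 0, 0, -0.001, 0, 0, 0, 0, 0, 0, 0, 0, 0])

```text
t: 23.1
eef_pos: [0.6226, -0.1432, 0.0301]
ee_rot: [3.137, 0.003, 2.062]
force: [-0.6, 0.1, -0.0]
width: 0.0874
```

>>> apply_moves(increments=[-0.003, 0, -0.0025, 0, 0.005, -0.003, 0, 0, -0.002, 0, 0, 0, 0, 0, -0.0005, 0, 0, 0])

```text
t: 23.35
eef_pos: [0.6199, -0.1435, 0.0254]
ee_rot: [3.141, 0.001, 2.059]
force: [0.5, -0.1, 3.2]
width: 0.0871
```

>>> apply_moves(increments=[0, 0, 0, 0, 0, 0, 0, 0, 0, 0, 0, 0, 0, 0, 0, 0, 0, 0, 0, 0, 0, 0, 0, 0, 0, 0, 0, 0, 0, 0, 0, 0, 0, 0, 0, 0], hand=1, force=25)

```text
t: 23.85
eef_pos: [0.6204, -0.1434, 0.0264]
ee_rot: [3.14, 0.002, 2.059]
force: [0.9, -0.8, -1.1]
width: 0.0557
```

>>> apply_moves(increments=[0, 0, 0.006, 0, 0, 0, 0, 0, 0.02, 0, 0, 0, -0.0048, 0.02, 0.012, 0, 0, 0.1, -0.0048, 0.02, 0.012, 0, 0, 0.1, -0.0048, 0.02, 0.012, 0, 0, 0.1, -0.0048, 0.02, 0.012, 0, 0, 0.1, -0.0048, 0.02, 0.012, 0, 0, 0.1, -0.0048, 0.02, 0.012, 0, 0, 0.1, -0.0048, 0.02, 0.012, 0, 0, 0.1, -0.0048, 0.02, 0.012, 0, 0, 0.1, -0.0048, 0.02, 0.012, 0, 0, 0.1, -0.0048, 0.02, 0.012, 0, 0, 0.1, -0.0048, 0.02, 0, 0, 0, 0.1, -0.0048, 0.02, 0, 0, 0, 0.1, 0, 0.01, 0, 0, 0, 0.05, 0, 0, 0, 0, 0, 0, 0, 0, 0, 0, 0, 0])

```text
t: 25.27
eef_pos: [0.556, 0.1171, 0.1855]
ee_rot: [-3.14, 0.007, -2.914]
force: [0.9, -1.0, -0.9]
width: 0.0553
```

```bash
python3 plan.py .018 .026 23.3 .06
```

```text
t 25.2667 dpos [-0.0005  0.0175 -0.0837] rot [ 0.396  0.097 -0.007] n [ 0.086 -0.386  0.918] tray d [-0.0172  0.0033 -0.0837] F [ 0.9 -1.  -0.9] q [ 0.55  0.23 -0.33  0.   -1.   -0.33]
```

>>> apply_moves(increments=[0, 0.0035, -0.015, 0.077, 0.02, -0.001, 0, 0.0035, -0.015, 0.077, 0.02, -0.001, 0, 0.0035, -0.015, 0.077, 0.02, -0.001, 0, 0.0035, -0.015, 0.077, 0.02, -0.001, 0, 0.0035, -0.015, 0.077, 0.02, -0.001, 0, 0, 0, 0, 0, 0, 0, 0, 0, 0, 0, 0])

```text
t: 25.85
eef_pos: [0.5576, 0.1333, 0.1107]
ee_rot: [2.728, -0.0, -2.933]
force: [-0.1, -0.2, -0.3]
width: 0.056
```

```bash
python3 plan.py .0185 .0257 23.3 .02
```

```text
t 25.85 dpos [-0.0055  0.0162 -0.046 ] rot [-0.007 -0.002  0.01 ] n [ 0.086 -0.386  0.918] tray d [-0.017  -0.0019 -0.046 ] F [-0.1 -0.2 -0.3] q [ 0.28  0.37 -0.19 -0.49 -1.03  0.19]
```

>>> apply_moves(increments=[-0.0014, 0.004, -0.0115, -0.004, 0, 0.005, -0.0014, 0.004, -0.0115, -0.003, 0, 0.004, -0.0014, 0.004, -0.0115, 0, 0, 0, -0.0014, 0.004, -0.0115, 0, 0, 0, 0, 0, 0, 0, 0, 0])

```text
t: 26.27
eef_pos: [0.5512, 0.1505, 0.0627]
ee_rot: [2.742, 0.0, -2.923]
force: [-0.8, 0.5, -1.3]
width: 0.0554
```

```bash
python3 plan.py .0188 .0255 23.3 .004
```

```text
t 26.2667 dpos [-0.0004  0.0049 -0.0128] rot [ 0.007  0.002 -0.   ] n [ 0.086 -0.386  0.918] tray d [-0.0049  0.0007 -0.0128] F [-0.8  0.5 -1.3] q [ 0.32  0.43 -0.24 -0.5  -0.93  0.21]
```

>>> apply_moves(increments=[0, 0.0025, -0.006, 0.004, 0.002, 0, 0, 0.0025, -0.006, 0, 0, 0, 0, 0, 0, 0, 0, 0])

```text
t: 26.52
eef_pos: [0.5503, 0.1578, 0.0492]
ee_rot: [2.738, -0.002, -2.919]
force: [0.3, -0.3, -0.4]
width: 0.0554
```

```bash
python3 plan.py .0188 .0255 23.3 0;python3 - <<'E'
from h import *
im=optics.grab_frame('side'); cv2.imwrite('pics/s4.png',cv2.resize(im[135:225,200:320],(800,600),interpolation=2)[:,:,::-1])
E
```

```text
t 26.5167 dpos [ 0.0002 -0.0009 -0.003 ] rot [ 0.004 -0.001 -0.004] n [ 0.086 -0.386  0.918] tray d [ 0.0009  0.     -0.003 ] F [ 0.3 -0.3 -0.4] q [ 0.33  0.45 -0.24 -0.52 -0.91  0.22]
```

View pics/s4.png

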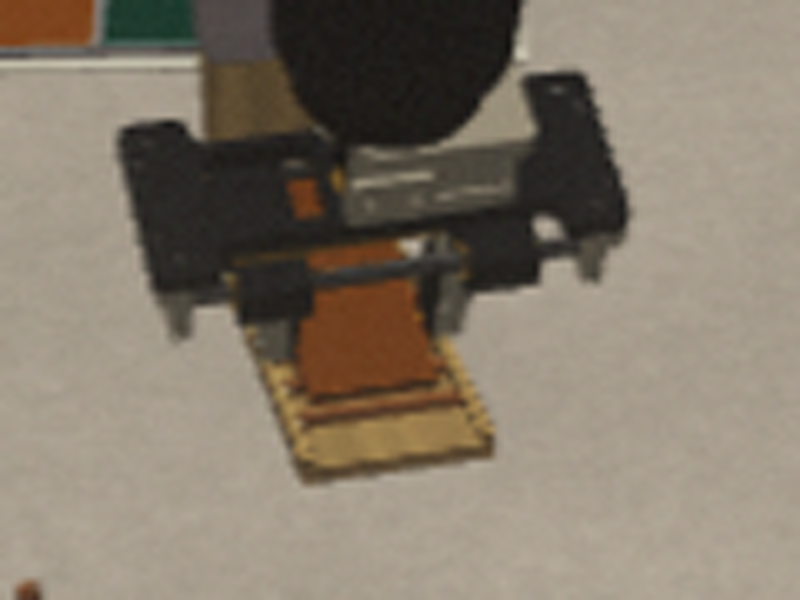

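The shortest tile's low end (370,388) is just uphill of batten 3 (375,405). I lower it to contact.

>>> apply_moves(increments=[0, -0.0008, -0.0015, 0.003, 0, -0.003])

```text
t: 26.65
eef_pos: [0.5509, 0.1571, 0.0485]
ee_rot: [2.736, 0.0, -2.922]
force: [0.2, -0.3, -0.8]
width: 0.0553
```

>>> apply_moves(increments=[0, 0, -0.0012, 0, 0, 0])

```text
t: 26.73
eef_pos: [0.551, 0.157, 0.0474]
ee_rot: [2.736, 0.0, -2.922]
force: [0.3, -0.1, -1.1]
width: 0.0557
```

>>> apply_moves(increments=[0, 0, -0.0012, 0, 0, 0])

```text
t: 26.82
eef_pos: [0.5514, 0.1569, 0.0465]
ee_rot: [2.736, 0.001, -2.922]
force: [-0.3, -0.6, -0.9]
width: 0.0551
```

>>> apply_moves(increments=[0, 0, -0.001, 0, 0, 0])

```text
t: 26.9
eef_pos: [0.5516, 0.1567, 0.0456]
ee_rot: [2.736, 0.002, -2.923]
force: [0.3, -0.1, -1.4]
width: 0.0558
```

>>> apply_moves(increments=[0, 0, -0.001, 0, 0, 0])

```text
t: 26.98
eef_pos: [0.5518, 0.1566, 0.045]
ee_rot: [2.735, 0.002, -2.923]
force: [-3.6, -0.6, 11.2]
width: 0.0554
```

Contact. I back off slightly, release and retract.

>>> apply_moves(increments=[0, 0, 0.0002, 0, 0, 0, 0, 0, 0, 0, 0, 0])

```text
t: 27.15
eef_pos: [0.552, 0.1566, 0.0456]
ee_rot: [2.735, 0.003, -2.923]
force: [-0.3, -0.2, -0.9]
width: 0.0553
```

>>> apply_moves(increments=[0, 0, 0, 0, 0, 0, 0, 0, 0, 0, 0, 0, 0, 0, 0, 0, 0, 0, 0, 0, 0, 0, 0, 0], hand=0.1)

```text
t: 27.48
eef_pos: [0.5525, 0.1564, 0.046]
ee_rot: [2.735, 0.004, -2.924]
force: [-0.2, -0.1, 0.1]
width: 0.0759
```

>>> apply_moves(increments=[0.0009, -0.004, 0.009, 0, 0, 0, 0.0017, -0.0077, 0.018, 0, 0, 0, 0.0017, -0.0077, 0.018, 0, 0, 0, 0.0017, -0.0077, 0.018, 0, 0, 0, 0.0017, -0.0077, 0.018, 0, 0, 0, 0.0017, -0.0077, 0.018, 0, 0, 0, 0.0017, -0.0077, 0.018, 0, 0, 0, 0.0017, -0.0077, 0.018, 0, 0, 0, 0, 0, 0, 0, 0, 0], hand=0)

```text
t: 28.23
eef_pos: [0.5645, 0.0926, 0.1912]
ee_rot: [2.739, 0.003, -2.923]
force: [1.6, -0.4, 0.4]
width: 0.0875
```

```bash
python3 pl.py w11 .020 .025 23.3 .068; python3 - <<'E'
from h import *
im=optics.grab_frame('scene'); a=im[160:230,320:420]; w=cv2.imread('pics/w11.png')[:,:,::-1][30:330,170:390]
cv2.imwrite('pics/f.png',np.hstack([cv2.resize(w,(400,545)),cv2.resize(a,(400,280),interpolation=2).repeat(1,0) if 0 else np.vstack([cv2.resize(a,(400,280),interpolation=2),np.zeros((265,400,3),np.uint8)])])[:,:,::-1])
for n in('pot','spool','nailbox','hammer'): print(n,[ (np.round(r['conf'],2),np.round(r['point'],1)) for r in finder.landmark_of('scene',n)[:1]])
E
```

```text
28.2333 [0.565 0.093 0.191] [[253.3, 232.5], [309.8, 232.7], [311.6, 164.0], [251.6, 163.9]]
pot [(np.float64(0.73), array([219.5, 205. ]))]
spool [(np.float64(0.69), array([200.2, 256.5]))]
nailbox [(np.float64(0.67), array([157.4, 268.7]))]
hammer [(np.float64(0.92), array([345. , 280.6]))]
```

View pics/f.png

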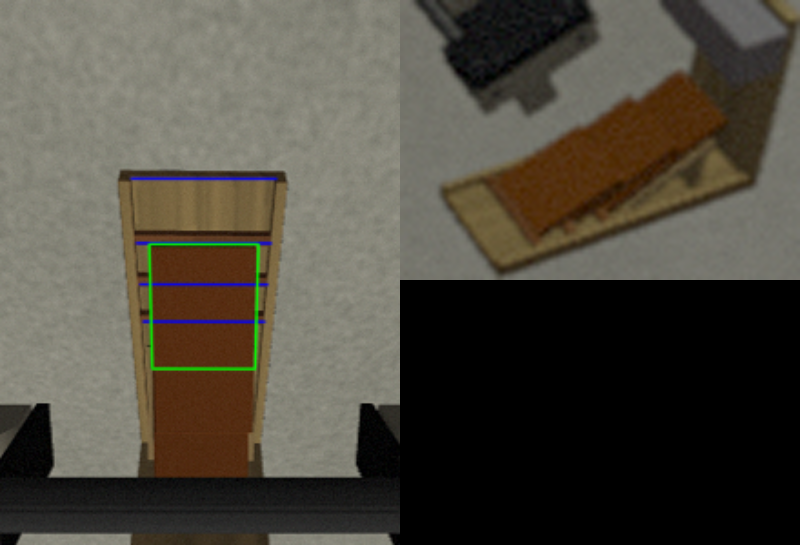

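All three tiles are fanned. The shortest one's low edge falls on the expected outline, just uphill of batten 3, and the bystanders' landmarks have shifted by no more than about 3 px. I hand the job in.

```bash
python3 -c "
from station import arm
print(arm.job_done(), arm.get_state()['t'])"
```

```text
the job is handed in; nothing more can be done
the job is handed in; nothing more can be done
```

I laid the three tiles as a fan, longest first, then middle, then shortest, each tilted to its slope and lowered until the arm felt contact before letting go. I handed the job in at about 28.5 s; the hand-in gives no verdict.

- **Placement:** After each release, the wrist picture matched the tile's expected outline to about 1–2 px (roughly 2 mm), with the low end just uphill of its batten. The final scene picture shows the three tiles stepped up the ramp.
- **Contact forces:** The arm read about 34 N, 16 N and 11 N at contact for the long, middle and short tiles, against the 60 N limit.
- **Bystanders:** The pot, spool, nail box and hammer were found within about 3 px of where they started. That is within the finder's scatter, and the arm never touched them as far as I could see.
- **Not checked:** I could not directly measure whether each tile touches both the tray and the tile behind it. I judged that only from the contact height and the pictures. The moment reading for the middle tile was ambiguous about which end touched first.

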